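Cover the pearl tin and take off the outer lid

ROBOT

A 6-joint arm with a two-finger parallel gripper is mounted at the origin on the work surface. World frame = base frame: x ahead of the robot, y to its left, z up, the work surface at z = 0. Lengths are in m, angles in rad, forces in N, time in s.
With the tool pointing down it reaches from about 0.3 to 0.775 m from the base axis. Payload 14.6 kg.
Tool frame: the origin (TCP) lies at the very end of the fingers, on their centre line; the grasp point (between the pads) lies 19 mm behind it; z points along the fingers, y is the line along which they close (so a half turn about z gives the same grasp; the last joint's range is limited). The gripper opens to 94 mm and grips with 3 to 60 N. Pads are 16 mm wide; open, the fingers measure 119 mm over their backs; the gripper's body (75 mm by 177 mm) begins 78 mm behind the grasp point.
Start: joints at [1.133, 0.3, 1.521, -0, 1.321, -0.067], TCP at [0.199, 0.513, 0.205] pointing down, gripper open.
Joint ranges: [-3.03, 3.03], [-0.79, 2.21], [0.23, 2.52], [-1.04, 4.18], [0, 3.07], [-2.55, 2.55]. Speed limits (rad/s): [2.22, 2.22, 2.57, 3.14, 3.14, 3.14].

INTERFACE

Orientations are given as [roll, pitch, yaw] about the fixed x, y, z axes, in that order (R = Rz(yaw) Ry(pitch) Rx(roll)).
In Python, from station import ctrl, cams gives the robot as it stands. The module is installed in compiled form; this text tells all that it offers.
- The arm moves only by the tool arm_command, never from a script. Its argument "plan" is a list that holds one entry, the list of rows, each a list of 7 numbers: the shift along the tool's x, y, z in a scale on which 1.0 is 75 cm, then the turn, a rotation vector about the tool's x, y, z in parts of the range, where 1.0 means 2 pi rad, then the closure, from -1 (fully open) to 1 (shut). A call has 1 to 12 rows; each row is the pose to reach, as a shift and turn from the pose commanded when the call began, along the tool's axes at that moment; what a row does not reach only later rows make up. A row lasts 1/10 s, in which the tool goes at most 50 mm and 8.59 degrees, less where a joint would pass 70% of its speed; a pose out of reach is approached as far as the arm can. Shift and turn numbers lie between -1 and 1, and a call with a number outside is refused. A call with a gripper value outside its range is refused whole. The fingers move at their own pace and stop on an object; "squeeze" is the grip in N (left out, the last holds). Time passes only in rows, so rows that repeat a pose let the fingers close. It gives the time, the measured TCP pose, the force, the opening and the grip force at its end, in the units of the state.
- ctrl.get_obs(): the state, without advancing time (a new reading comes with each control period).
- cams.camera(name): name is "side" or "top"; returns (picture, depth): 400x640x3 uint8, blue, green, red; 400x640 float32, m along the optical axis (not along the pixel's ray), 0 where there is no reading.
- cams.camera_info(name): a dict with "fx", "fy", "cx", "cy" (pixels), "world_to_cam" (4x4, takes a point from world to camera coordinates). Camera axes: x right, y down, z forward; pixel columns grow to the right and rows downward; lengths in m; the calibration is good to about 2 mm. A picture is of the moment at which its call begins. camera_info takes no time and is no camera call.
- ctrl.hand_in(): hands the job in; it is judged then, once.
The state is a dict: "time_s": time; "qpos": joint angles; "joint_vel": joint speeds; "tau": joint torques, N m; "ee_pos": TCP position; "eef_rot": TCP orientation; "force": force on the tool from outside, world axes, zero at the start; "moment": the same for the moment, N m; "grip_width": finger opening in m; "grip_force": force on a finger pad.
Only numpy, scipy, OpenCV 4.12 (cv2) and the standard library are available. Lean on these libraries where they do the work, as an engineer would, in place of code of your own. Each camera call takes 0.05 s, during which the arm holds its last target. There are 200 camera calls.

TASK

Take the two-part lid (white inner lid with the blue outer lid nested over it) by the orange knob, pull it up out of its spring holder, and lower both lids together onto the silver-coloured tin of white pearls until they are fully seated. Then let go of the knob and lift the blue outer lid off alone, leaving the inner lid seated and undisturbed on the tin, which stays upright about where it stands; never part the two lids anywhere else. Finish while still holding the outer lid in the gripper, level and still, over the tin and well clear above the knob, with the other things on the bench left alone.

Things in the scene. Friction and masses are not known exactly. Their poses are not given: they have to be found in the camera images.
- inner_lid: Inner lid, 60 g: white disc 50 mm across, 4 mm thick; below it a plug 14 mm deep, at most 39 mm across, end tapered; above it a plain round orange knob, 16 mm across, its top 38 mm above the origin. Origin: centre of the disc's underside, which sits on the rim; z up along the knob. Starts snapped in the holder under the outer lid (only the knob shows).
- outer_lid: Outer lid, 50 g: blue round cap 60 mm across; 3 mm top plate with a 22 mm hole through which the knob stands up 31 mm; skirt 2.5 mm thick, 18 mm down from the plate's underside. Origin: centre of the plate's underside; z up. Lies loose on the inner disc (origin 4 mm above inner_lid's): the knob lifts both; gripped across its skirt it comes off alone.
- tin: Target: open silver-coloured tin of white pearls, 49 mm across outside, 43 inside, 50 high, 250 g, loose, on a 3 mm bench mat; pearls reach 20 mm below the rim. Origin: centre of the underside; z up. Seated, inner_lid's origin is 50 mm above the tin's, plug clearance 2 mm all round; the skirt hangs outside with 3 mm clearance, its edge 36 mm above the tin's origin.
- holder: Fixed spring lid holder: dark teal block 80 x 80 x 22 mm with a black collar 49 mm across, rim 50 mm above the origin. Origin: centre of the underside; z up. Four sprung noses in the collar hold the plug; pulling the knob straight up with about 7 N (4 to 12) snaps it free within 11 mm; plug and skirt are clear after 18 mm.
- blue_tin: Bystander: brass-coloured tin of dark blue beads, same size as the target tin, loose. Origin: centre of its underside.
- pliers: Bystander: pliers with dark teal handles, lying flat, about 125 x 60 x 12 mm, origin on the mat below the pivot.
- round_pliers: Bystander: round-nose pliers with dark teal handles, lying flat, about 135 x 60 x 12 mm, origin on the mat below the pivot.
- spool: Bystander: spool of copper wire standing on its flange, 52 mm diameter, 28 mm high, origin at the centre of its underside.
- dish: Bystander: white ceramic dish of pearls, 72 mm diameter, 20 mm high, origin at the centre of its underside.
- glue: Bystander: small yellow glue bottle, 36 mm diameter, 85 mm high, standing, origin at the centre of its underside.
- polish_block: Bystander: dark rubber polishing block 70 x 30 x 25 mm, origin at the centre of its underside.
Mind the look-alikes: they are no part of the job. Of the things shaped like the outer_lid, the blue one is meant.

How it is judged:
On the way, in this order (a step that is already met when the one before it is completed fails the run):
1. the nested lids are pulled out of the holder together (z of outer_lid in the frame of inner_lid between 0.002 and 0.008 m and horizontal distance between outer_lid and inner_lid below 0.006 m and z of inner_lid in the frame of holder above 0.075 m), for 0.1 s.
2. both lids are seated on the pearl tin, nested, with the gripper's weight off them (z of outer_lid in the frame of inner_lid between 0.002 and 0.008 m and horizontal distance between outer_lid and inner_lid below 0.006 m and horizontal distance between inner_lid and tin below 0.004 m and z of inner_lid in the frame of tin between 0.047 and 0.0525 m and angle between the z axis of inner_lid and the z axis of tin, either way round below 0.06 rad and angle between tin's own z axis and vertical below 0.08 rad and distance of tin from where it was at the start of the episode below 0.04 m and contact force between the fingers and inner_lid below 0.3 N), for 0.2 s.
At the end, for the whole second after the job is handed in: Inner lid seated on the pearl tin (4 mm, 0.06 rad); tin upright (0.08 rad), within 40 mm of its start; outer lid held in the fingers (over 1 N), still, level to 0.25 rad, its plate 115 mm or more above the tin's foot, within 60 mm of its axis, touching neither inner lid nor tin (horizontal distance between inner_lid and tin below 0.004 m and z of inner_lid in the frame of tin between 0.047 and 0.0525 m and angle between the z axis of inner_lid and the z axis of tin, either way round below 0.06 rad and angle between tin's own z axis and vertical below 0.08 rad and distance of tin from where it was at the start of the episode below 0.04 m and z of outer_lid in the frame of tin above 0.115 m and horizontal distance between outer_lid and tin below 0.06 m and angle between outer_lid's own z axis and vertical below 0.25 rad and linear speed of outer_lid below 0.03 m/s and contact force between the fingers and outer_lid above 1 N and contact force between each of outer_lid, the fingers and inner_lid below 0.05 N and contact force between outer_lid and tin below 0.05 N and linear speed of each of inner_lid, tin below 0.02 m/s); the arm keeps its last pose, push and grip.
It fails at once if the lids are parted (outer more than 12 mm up from, or 15 mm aside of, its nested place) while the inner lid is not seated on the pearl tin ((z of outer_lid in the frame of inner_lid above 0.016 m or horizontal distance between outer_lid and inner_lid above 0.015 m) and not (horizontal distance between inner_lid and tin below 0.004 m and z of inner_lid in the frame of tin between 0.047 and 0.0525 m and angle between the z axis of inner_lid and the z axis of tin, either way round below 0.06 rad)).
It fails at once if the pearl tin is tipped (angle between tin's own z axis and vertical above 0.35 rad).
It fails at once if a bystander is moved more than 30 mm or tipped (distance of any of blue_tin, pliers, round_pliers, spool, dish, glue, polish_block from where it was at the start of the episode above 0.03 m or angle between any of blue_tin, pliers, round_pliers, spool, dish, glue, polish_block's own z axis and vertical above 0.4 rad).
It also fails if it takes over 58 s, if anything falls off the work surface, if the arm or the gripper's body presses on something with over 40 N, if the wrist force passes 120 N, or if a joint passes its speed limit or range.

## Working session

There is one attempt and no reset: what is moved stays moved. The work goes in short steps, Python scripts to look and compute and a tool call to move; the robot and the scene stay as the last step left them, time stands still between calls to the robot, and variables do not carry over. Pictures are saved under pics/ and viewed, at most 10 in all, crops included, and the job is handed in when it is done.

Besides the shell and the picture viewer there is one more tool, called after "Request:" as name(argument=value, ...) on one line, values as JSON. arm_command: Moves the arm, as the interface text tells. Its arguments: {"type":"object","properties":{"plan":{"type":"array"},"squeeze":{"type":"number"}},"required":["plan"]}

```bash
mkdir -p pics; cat > h.py <<'E'
import numpy as np, cv2
from station import ctrl, cams
def snap(n):
    im,d=cams.camera(n); i=cams.camera_info(n)
    v,u=np.mgrid[:400,:640]
    P=np.stack([(u-i['cx'])/i['fx']*d,(v-i['cy'])/i['fy']*d,d,np.ones_like(d)],-1)
    W=P@np.linalg.inv(i['world_to_cam']).T
    return im,d,W[...,:3]
E
python3 - <<'E'
from h import *
for n in('top','side'):
    im,d,W=snap(n); cv2.imwrite(f'pics/{n}0.png',im); np.savez(f'{n}0.npz',im=im,d=d,W=W)
    print(np.linalg.inv(cams.camera_info(n)['world_to_cam']).round(3))
print(ctrl.get_obs())
E
```

```text
[[ 0.003 -0.982  0.188  0.381]
 [-1.    -0.004 -0.005 -0.003]
 [ 0.005 -0.188 -0.982  1.066]
 [ 0.     0.     0.     1.   ]]
[[ 0.972 -0.129  0.195  0.354]
 [-0.232 -0.616  0.753 -0.847]
 [ 0.023 -0.777 -0.629  0.766]
 [ 0.     0.     0.     1.   ]]
{'time_s': 0.1, 'qpos': array([ 1.13338770e+00,  3.00430739e-01,  1.52152147e+00,  1.21252904e-05,
        1.32070205e+00, -6.65684707e-02]), 'joint_vel': array([-0.00097731, -0.00074273, -0.00150427, -0.00087491, -0.00063794,
       -0.00140272]), 'tau': array([-6.89089684e-04, -5.32652414e+01, -3.53281224e+01,  7.08326837e-02,
        2.35768704e-02, -3.00318686e-05]), 'ee_pos': array([0.19920188, 0.51240326, 0.20493369]), 'eef_rot': array([-3.14053418e+00, -8.23362641e-05,  2.77074945e+00]), 'force': array([ 0.50650116,  0.4273963 , -0.5079219 ]), 'moment': array([-0.03654959, -0.00809959, -0.01664428]), 'grip_force': 0.0, 'grip_width': 0.09408299107629822}
```

View pics/top0.png

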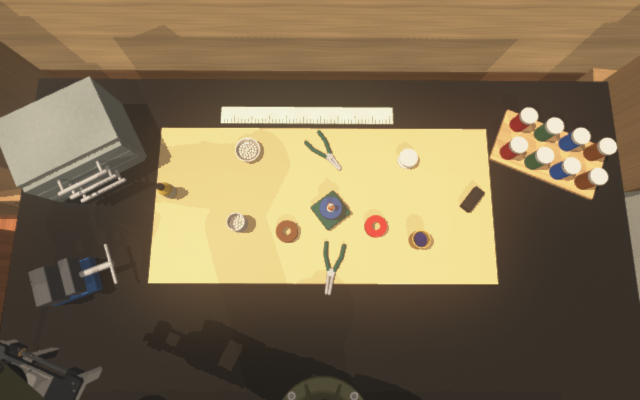

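View pics/side0.png

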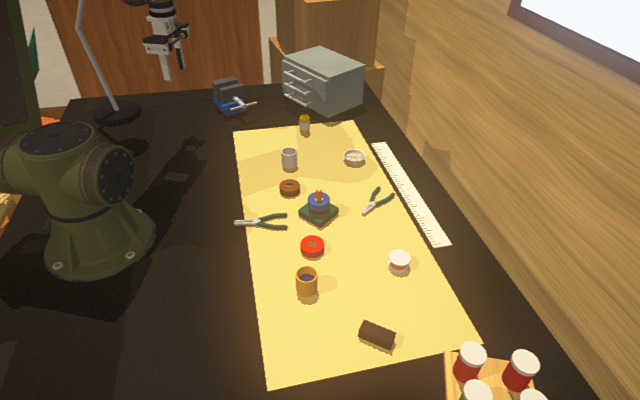

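The top view shows the silver tin at about (237,223), the lids with the knob at (331,208) on the teal holder, and brown and red rings at (287,231) and (376,226). The brass tin is at (420,240). Next I measure these.

```bash
cat > m.py <<'E'
from h import *
from scipy.optimize import least_squares
def circ(p,r):  # robust fixed-radius circle on the edge
    f=lambda c:np.hypot(*(p-c).T)-r
    s=least_squares(f,p.mean(0),loss='soft_l1',f_scale=.001); return s.x.round(4),np.abs(s.fun).mean().round(4)
E
python3 - <<'E'
from m import *
for n,B in(('top',{'tin':(220,255,205,240),'lid':(305,355,185,235)}),('side',{'tin':(275,303,140,175),'lid':(295,345,180,228)})):
    D=np.load(n+'0.npz');im,W=D['im'],D['W']; hsv=cv2.cvtColor(im,cv2.COLOR_BGR2HSV)
    for k,(a,b,c,d) in B.items():
        w=W[c:d,a:b].reshape(-1,3);h=hsv[c:d,a:b].reshape(-1,3)
        print(n,k,'z pct',np.percentile(w[:,2],[2,10,50,90,95,98,100]).round(4))
        if k=='tin':
            for lo,hi in((.046,.060),(.025,.045)):
                q=w[(w[:,2]>lo)&(w[:,2]<hi)]; print(len(q),q.mean(0).round(4),q.min(0).round(4),q.max(0).round(4))
                if lo>.04: print('rim fit',circ(q[:,:2],.023),np.median(q[:,2]))
                else:
                    print(np.median(q[:,2]))
        else:
            bl=(h[:,0]>100)&(h[:,0]<135)&(h[:,1]>90)
            q=w[bl]; print('blue',len(q),q.mean(0),np.percentile(q,[2,98],axis=0).round(4))
            t=q[q[:,2]>np.percentile(q[:,2],95)-.006];print('plate',len(t),((t.max(0)+t.min(0))/2).round(4),np.median(t[:,2]),cv2.minEnclosingCircle((t[:,:2]).astype(np.float32)))
            og=(h[:,0]<22)&(h[:,1]>120)&(w[:,2]>.06)
            q=w[og];print('knob',len(q),q.mean(0).round(4),q.min(0).round(4),q.max(0).round(4))
    W0=W.reshape(-1,3)
    m=(W[...,2]>.02)&(W[...,2]<.12)&(W[...,0]>.2)&(W[...,0]<.65)&(abs(W[...,1])<.5)
    if n=='top':
        N,L,S,C=cv2.connectedComponentsWithStats(m.astype(np.uint8))
        for i in range(1,N):
            if S[i,4]>30: q=W[L==i]; print(C[i].round(),q.min(0).round(3),q.max(0).round(3))
b=np.load('top0.npz')['im']; s=np.load('side0.npz')['im']
A=cv2.resize(b[170:270,210:350],(700,500),interpolation=2);cv2.imwrite('pics/c1.png',A)
E
```

```text
top tin z pct [-1.4000e-03  2.0000e-04  3.1000e-03  3.4600e-02  5.0200e-02  5.2700e-02
  1.0661e+00]
78 [0.5138 0.2336 0.0515] [0.4905 0.2088 0.0465] [0.5383 0.2575 0.0567]
rim fit (array([0.5139, 0.2324]), np.float64(0.001)) 0.05148650083993822
216 [0.5147 0.2338 0.0311] [0.4902 0.2085 0.0252] [0.5361 0.2544 0.0448]
0.029888749574851325
top lid z pct [-1.5000e-03  2.0000e-04  3.7000e-03  5.8400e-02  6.0000e-02  6.1700e-02
  1.0661e+00]<stdin>:15: RuntimeWarning: Mean of empty slice.
  ret = um.true_divide(
Traceback (most recent call last):
IndexError: index -1 is out of bounds for axis 0 with size 0
```

```bash
python3 - <<'E'
from m import *
for n,B in(('top',{'tin':(215,260,205,245),'lid':(305,355,185,235)}),('side',{'tin':(272,306,140,175),'lid':(290,350,180,230)})):
    D=np.load(n+'0.npz');im,W=D['im'],D['W'];dd=D['d']
    for k,(a,b,c,d) in B.items():
        w=W[c:d,a:b].reshape(-1,3);w=w[dd[c:d,a:b].ravel()>0]; I=im[c:d,a:b].reshape(-1,3)[dd[c:d,a:b].ravel()>0]
        for lo,hi in ((.012,.045),(.046,.0655),(.070,.1)):
            g=(w[:,2]>lo)&(w[:,2]<hi);q=w[g]
            if len(q)<3: continue
            (cx,cy),r=cv2.minEnclosingCircle(q[:,:2].astype(np.float32))
            print(n,k,lo,len(q),'mean',q.mean(0).round(4),'mec',np.round((cx,cy,r),4),'zmed/max',np.percentile(q[:,2],[50,95]).round(4),'bgr',np.median(I[g],0))
            if k=='tin' and lo==.046: print(' rim fit',circ(q[:,:2],.023))
    if n=='top':
        m=(W[...,2]>.01)&(W[...,2]<.12)&(W[...,0]>.2)&(W[...,0]<.7)&(abs(W[...,1])<.5)
        N,L,S,C=cv2.connectedComponentsWithStats(m.astype(np.uint8))
        for i in range(1,N):
            if S[i,4]>30: q=W[L==i]; print(C[i].round(),q.min(0).round(3),q.max(0).round(3))
b=np.load('top0.npz')['im']; s=np.load('side0.npz')['im']
A=np.hstack([cv2.resize(b[180:250,300:360],(400,466),interpolation=2),cv2.resize(s[140:230,270:347],(400,466),interpolation=2)]);cv2.imwrite('pics/c1.png',A)
E
```

```text
top tin 0.012 245 mean [0.5141 0.2325 0.0298] mec [0.5133 0.2313 0.0244] zmed/max [0.0292 0.0416] bgr [132. 160. 182.]
top tin 0.046 78 mean [0.5138 0.2336 0.0515] mec [0.5139 0.2331 0.0246] zmed/max [0.0515 0.0549] bgr [171.  213.  228.5]
 rim fit (array([0.5139, 0.2324]), np.float64(0.001))
top lid 0.012 453 mean [ 0.5445 -0.0172  0.0244] mec [ 0.5509 -0.0167  0.0543] zmed/max [0.0243 0.0277] bgr [ 92. 120. 105.]
top lid 0.046 383 mean [ 0.5502 -0.0177  0.0586] mec [ 0.5507 -0.0178  0.0298] zmed/max [0.0588 0.0617] bgr [150. 121. 115.]
top lid 0.07 20 mean [ 0.5482 -0.0179  0.0848] mec [ 0.5496 -0.0184  0.0076] zmed/max [0.0879 0.0904] bgr [ 94.  134.  208.5]
[247. 159.] [0.687 0.19  0.011] [0.7   0.239 0.026]
[408. 161.] [ 0.672 -0.26   0.01 ] [ 0.7   -0.209  0.035]
[334. 163.] [ 0.667 -0.046  0.01 ] [ 0.7   -0.007  0.019]
[166. 190.] [0.583 0.407 0.01 ] [0.618 0.439 0.092]
[472. 199.] [ 0.547 -0.443  0.01 ] [ 0.616 -0.378  0.033]
[330. 210.] [ 0.497 -0.07   0.01 ] [0.605 0.037 0.092]
[236. 222.] [0.49  0.208 0.011] [0.538 0.258 0.057]
[375. 226.] [ 0.479 -0.17   0.01 ] [ 0.536 -0.111  0.029]
[286. 231.] [0.463 0.071 0.01 ] [0.521 0.128 0.029]
[419. 239.] [ 0.446 -0.28   0.011] [ 0.493 -0.231  0.056]
[332. 266.] [ 0.329 -0.059  0.01 ] [0.466 0.001 0.019]
side tin 0.012 195 mean [0.5136 0.2244 0.0309] mec [0.5158 0.2305 0.0271] zmed/max [0.0325 0.0438] bgr [111. 137. 155.]
side tin 0.046 76 mean [0.5168 0.2311 0.0504] mec [0.515  0.2316 0.0269] zmed/max [0.0506 0.054 ] bgr [127.  155.5 176. ]
 rim fit (array([0.5151, 0.2315]), np.float64(0.0015))
side lid 0.012 599 mean [ 0.5399 -0.0146  0.0241] mec [0.528  0.0248 0.0999] zmed/max [0.0242 0.0396] bgr [ 57.  93. 106.]
side lid 0.046 300 mean [ 0.5497 -0.027   0.0578] mec [ 0.5541 -0.0192  0.0328] zmed/max [0.0593 0.0622] bgr [139. 112. 109.]
side lid 0.07 41 mean [ 0.5501 -0.0229  0.0812] mec [ 0.5503 -0.0202  0.0101] zmed/max [0.0815 0.089 ] bgr [ 35. 103. 184.]
```

View pics/c1.png

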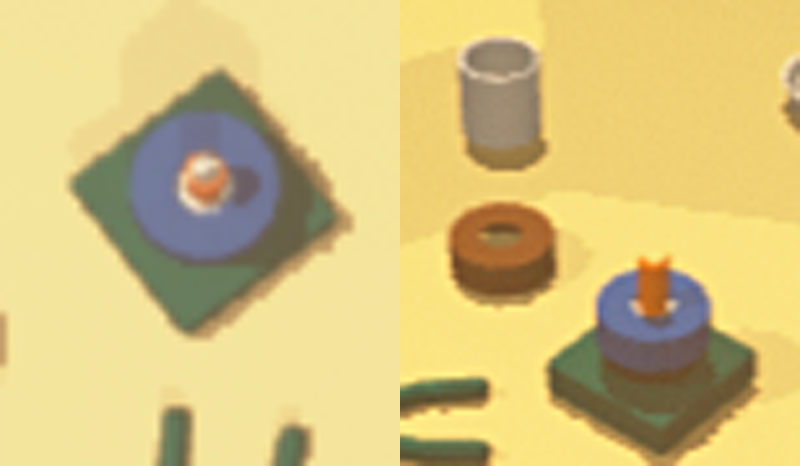

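The crop shows the blue cap concentric with the orange knob on the holder, and the silver tin open and upright. Lids are at (0.5502, -0.018) and the tin at (0.514, 0.232). Heights and sizes match: plate top about 0.060, rim 0.053.

```bash
cat >> h.py <<'E'
from scipy.spatial.transform import Rotation as Ro
def to(*t):
    o=ctrl.get_obs(); R=Ro.from_euler('xyz',o['eef_rot'])
    print('shift',(R.inv().apply(np.array(t)-o['ee_pos'])*1000).round(1),'ee',o['ee_pos'].round(4),o['eef_rot'].round(4),'F',o['force'].round(1),'grip',o['grip_width'].round(4),o['grip_force'],'t',o['time_s'])
E
python3 -c "
from h import *
to(.5502,-.018,.15)"
```

```text
Traceback (most recent call last):
  File "h.py", line 12, in to
    print('shift',(R.inv().apply(np.array(t)-o['ee_pos'])*1000).round(1),'ee',o['ee_pos'].round(4),o['eef_rot'].round(4),'F',o['force'].round(1),'grip',o['grip_width'].round(4),o['grip_force'],'t',o['time_s'])
                                                                                                                                                        ^^^^^^^^^^^^^^^^^^^^^
AttributeError: 'float' object has no attribute 'round'
```

```bash
sed -i "s/o\['grip_width'\].round(4)/o['grip_width']/" h.py
python3 -c "
from h import *
to(.5502,-.018,.15)"
```

```text
shift [-519.4 -367.1   55.3] ee [0.1992 0.5124 0.2049] [-3.1405e+00 -1.0000e-04  2.7707e+00] F [ 0.5  0.4 -0.5] grip 0.09408299107629822 0.0 t 0.1
```

The rows are not in the units I measure in: shifts go in shares of 75 cm and turns go in shares of 2 pi rad. I convert before sending: -460 mm is -0.6133, -430 mm is -0.5733.

Request:
arm_command(plan=[[[-0.04,-0.028,0,0,0,0,-0.5],[-0.0933,-0.0653,0,0,0,0,-0.5],[-0.1467,-0.104,0,0,0,0,-0.4],[-0.2,-0.1413,0,0,0,0,-0.3],[-0.2533,-0.1787,0,0,0,0,-0.2],[-0.3067,-0.216,0,0,0,0,-0.1],[-0.36,-0.2547,0.0067,0,0,0,0],[-0.4133,-0.292,0.0133,0,0,0,0],[-0.4667,-0.3293,0.02,0,0,0,0],[-0.52,-0.368,0.0267,0,0,0,0],[-0.5733,-0.4053,0.0333,0,0,0,0],[-0.6133,-0.4333,0.04,0,0,0,0]]], squeeze=45)

```text
time_s: 1.3
ee_pos: [0.5112, 0.0405, 0.175]
eef_rot: [-3.141, -0.0, 2.769]
force: [0.1, 0.9, 0.0]
grip_width: 0.0467
grip_force: 0.0
```

```bash
python3 -c "
from h import *
to(.5502,-.018,.12)"
```

```text
shift [-57.6 -40.3  55. ] ee [0.5112 0.0405 0.175 ] [-3.1413e+00 -3.0000e-04  2.7695e+00] F [0.1 0.9 0. ] grip 0.0467427367029067 0.0 t 1.3
```

Converted, -59 mm is -0.0787, 55 mm is 0.0733.

Request:
arm_command(plan=[[[-0.04,-0.0267,0.0267,0,0,0,0],[-0.0667,-0.048,0.0533,0,0,0,0],[-0.0787,-0.056,0.0733,0,0,0,0],[-0.0787,-0.056,0.0733,0,0,0,0],[-0.0787,-0.056,0.0733,0,0,0,0],[-0.0787,-0.056,0.0733,0,0,0,0]]])

```text
time_s: 1.9
ee_pos: [0.5501, -0.0168, 0.1215]
eef_rot: [3.141, 0.001, 2.772]
force: [-0.2, -0.1, 0.4]
grip_width: 0.047
grip_force: 0.0
```

```bash
python3 -c "
from h import *
to(.5502,-.018,.065)
im,d,W=snap('top');s,_,_=snap('side')
cv2.imwrite('pics/g1.png',np.hstack([cv2.resize(im[150:270,270:390],(400,400),interpolation=2),cv2.resize(s[130:250,260:380],(400,400),interpolation=2)]))"
```

```text
shift [-0.4 -1.1 56.5] ee [ 0.5501 -0.0168  0.1215] [3.1412e+00 1.2000e-03 2.7716e+00] F [-0.2 -0.1  0.4] grip 0.04704276338209147 0.0 t 1.9
```

View pics/g1.png

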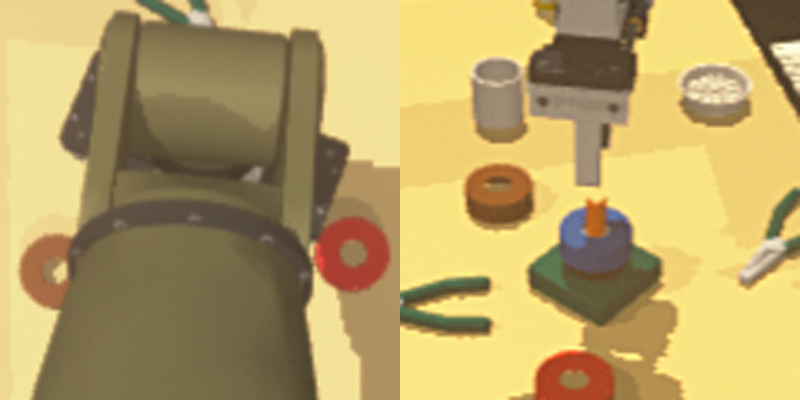

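The side view shows the fingers straight above the knob (around (590,190) in the crop), and the arm hides the lids from the top camera. Descend and close.

Converted, 56 mm is 0.0747, 40 mm is 0.0533.

Request:
arm_command(plan=[[[0,-0.0013,0.0267,0,0,0,0],[0,-0.0013,0.0533,0,0,0,0],[0,-0.0013,0.0747,0,0,0,0],[0,-0.0013,0.0747,0,0,0,0],[0,-0.0013,0.0747,0,0,0,1],[0,-0.0013,0.0747,0,0,0,1],[0,-0.0013,0.0747,0,0,0,1],[0,-0.0013,0.0747,0,0,0,1],[0,-0.0013,0.0747,0,0,0,1],[0,-0.0013,0.0747,0,0,0,1],[0,-0.0013,0.0747,0,0,0,1]]], squeeze=45)

```text
time_s: 3.1
ee_pos: [0.55, -0.0183, 0.065]
eef_rot: [3.141, 0.001, 2.771]
force: [-0.2, 1.0, 6.4]
grip_width: 0.0146
grip_force: 45.0
```

Converted, -25 mm is -0.0333, -20 mm is -0.0267.

Request:
arm_command(plan=[[[0,-0.0013,-0.004,0,0,0,1],[0,-0.0013,-0.008,0,0,0,1],[0,-0.0013,-0.012,0,0,0,1],[0,-0.0013,-0.016,0,0,0,1],[0,-0.0013,-0.0213,0,0,0,1],[0,-0.0013,-0.0267,0,0,0,1],[0,-0.0013,-0.0333,0,0,0,1],[0,-0.0013,-0.0333,0,0,0,1],[0,-0.0013,-0.0333,0,0,0,1]]])

```text
time_s: 4.0
ee_pos: [0.5493, -0.0195, 0.0896]
eef_rot: [-3.142, 0.0, 2.771]
force: [-0.6, 0.1, -1.7]
grip_width: 0.0152
grip_force: 45.0
```

```bash
python3 -c "
from h import *
to(.514,.2324,.175)
s,_,_=snap('side')
cv2.imwrite('pics/g2.png',cv2.resize(s[130:250,260:380],(500,500),interpolation=2))"
```

```text
shift [124.2 221.9 -85.5] ee [ 0.5493 -0.0195  0.0896] [-3.1415e+00  2.0000e-04  2.7707e+00] F [-0.6  0.1 -1.7] grip 0.015165424339564469 44.99953329563141 t 4.0
```

View pics/g2.png

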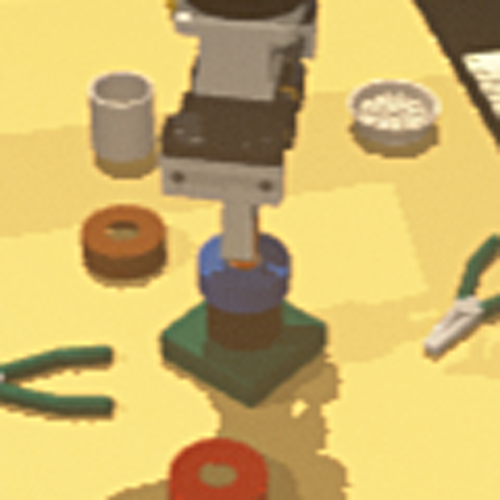

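The lids have come up together out of the holder (blue cap at about (243,275), empty collar below it), with the cap level. Lift and carry.

Converted, 222 mm is 0.296, 214 mm is 0.2853.

Request:
arm_command(plan=[[[0,0,-0.0333,0,0,0,1],[0,0,-0.0733,0,0,0,1],[0.0133,0.024,-0.0867,0,0,0,1],[0.032,0.0573,-0.0867,0,0,0,1],[0.0533,0.0947,-0.0867,0,0,0,1],[0.0747,0.1333,-0.0867,0,0,0,1],[0.096,0.172,-0.0867,0,0,0,1],[0.1173,0.2093,-0.0867,0,0,0,1],[0.136,0.2427,-0.08,0,0,0,1],[0.1493,0.2667,-0.0667,0,0,0,1],[0.16,0.2853,-0.0533,0,0,0,1],[0.1653,0.296,-0.0467,0,0,0,1]]])

```text
time_s: 5.25
ee_pos: [0.5136, 0.2333, 0.1232]
eef_rot: [-3.141, -0.001, 2.772]
force: [-0.3, 0.2, -1.5]
grip_width: 0.0155
grip_force: 45.0
```

Request:
arm_command(plan=[[[0,0,0,0,0,0,1],[0,0,0,0,0,0,1],[0,0,0,0,0,0,1],[0,0,0,0,0,0,1]]])

```text
time_s: 5.65
ee_pos: [0.5145, 0.2319, 0.1249]
eef_rot: [3.141, 0.001, 2.77]
force: [-0.2, 0.7, -2.6]
grip_width: 0.0152
grip_force: 45.0
```

```bash
python3 - <<'E'
from m import *
to(.514,.2324,.1)
im,d,W=snap('side'); np.savez('side1.npz',im=im,d=d,W=W)
o=ctrl.get_obs()['ee_pos']
near=(abs(W[...,0]-o[0])<.05)&(abs(W[...,1]-o[1])<.05)&(d>0)
for lo,hi in((.046,.06),(.10,.125),(.117,.13)):
    v,u=np.where(near&(W[...,2]>lo)&(W[...,2]<hi)); q=W[v,u]
    print(lo,len(q),q.min(0).round(4),q.max(0).round(4),'px',u.min(),u.max(),v.min(),v.max(),np.median(im[v,u],0))
cv2.imwrite('pics/g3.png',cv2.resize(im[90:190,230:350],(780,600),interpolation=2))
E
```

```text
shift [ 0.7  0.3 24.9] ee [0.5145 0.2319 0.1249] [3.1412e+00 5.0000e-04 2.7699e+00] F [-0.2  0.7 -2.6] grip 0.015220846249688783 44.99951736303046 t 5.65
0.046 77 [0.4921 0.2042 0.0462] [0.5379 0.258  0.0561] px 281 296 147 157 [115. 139. 157.]
0.1 236 [0.4867 0.196  0.1007] [0.545  0.2522 0.1235] px 278 298 128 143 [81. 75. 82.]
0.117 143 [0.4867 0.198  0.117 ] [0.5443 0.2522 0.1294] px 278 297 127 138 [81. 77. 83.]
```

View pics/g3.png

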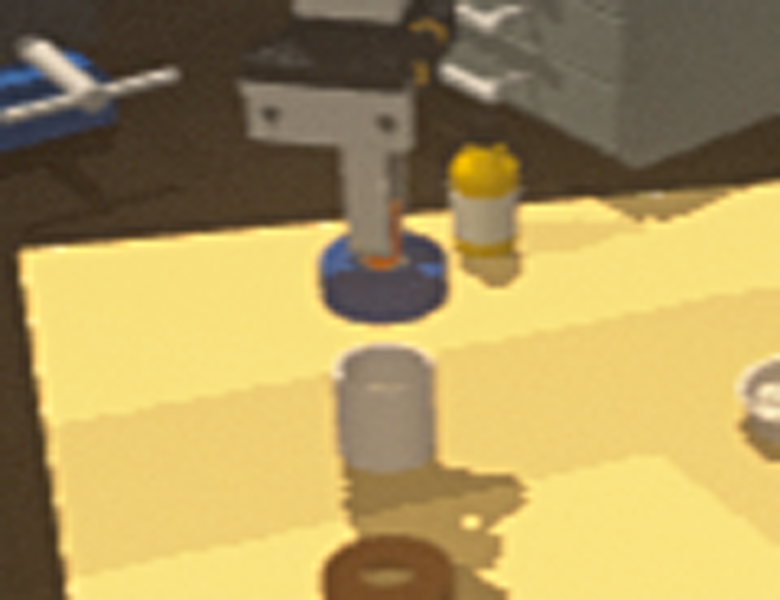

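```bash
python3 - <<'E'
from m import *
D=np.load('side1.npz'); W,d=D['W'],D['d']
i=cams.camera_info('side');M=i['world_to_cam'];im=D['im']
near=(abs(W[...,0]-.5145)<.04)&(abs(W[...,1]-.232)<.045)&(d>0)
for k,lo,hi,r in(('tin',.012,.044,.0245),('lid',.108,.121,.030)):
    q=W[near&(W[...,2]>lo)&(W[...,2]<hi)]; q=q[q[:,1]<.232]
    print(k,len(q),circ(q[:,:2],r))
# silhouettes, subpixel: column edges by gradient, vs projection
def pr(p):
    c=M@np.r_[p,1]; return i['fx']*c[0]/c[2]+i['cx'],i['fy']*c[1]/c[2]+i['cy']
g=cv2.GaussianBlur(im,(0,0),.7).astype(float)
for k,p,r in(('lid',(.5145,.2319,.112),.030),('tin',(.514,.2324,.028),.0245)):
    u,v=pr(p); ru=r*i['fx']/(M@np.r_[p,1])[2]; E=[]
    for row in range(int(v)-2,int(v)+3):
        gr=np.abs(np.diff(g[row],axis=0)).sum(1)
        for s in(-1,1):
            c=int(round(u+s*ru)); a=np.arange(c-3,c+3); w=gr[a]**2; E.append((a*w).sum()/w.sum()+.5)
    E=np.array(E).reshape(-1,2); print(k,'proj',np.round((u,v,ru),2),'edges',np.median(E,0).round(2),'centre-proj mm',((np.median(E,0).mean()-u)/i['fx']*(M@np.r_[p,1])[2]*1000).round(2))
E
```

```text
tin 134 (array([0.5151, 0.233 ]), np.float64(0.0013))
lid 139 (array([0.5159, 0.2309]), np.float64(0.0058))
lid proj [287.36 134.29  10.01] edges [278.66 298.07] centre-proj mm 2.99
tin proj [288.03 157.52   7.84] edges [281.11 296.53] centre-proj mm 2.47
```

The lid hangs centred over the tin to about 1 mm: crop columns 383 for the lid and 387 for the tin, and the measured correction is about 1 mm in tool x. Lower slowly.

Converted, 55 mm is 0.0733, 53 mm is 0.0707.

Request:
arm_command(plan=[[[0.0013,0.0007,0.0133,0,0,0,1],[0.0013,0.0007,0.0333,0,0,0,1],[0.0013,0.0007,0.0507,0,0,0,1],[0.0013,0.0007,0.056,0,0,0,1],[0.0013,0.0007,0.06,0,0,0,1],[0.0013,0.0007,0.064,0,0,0,1],[0.0013,0.0007,0.068,0,0,0,1],[0.0013,0.0007,0.0707,0,0,0,1],[0.0013,0.0007,0.0733,0,0,0,1],[0.0013,0.0007,0.0733,0,0,0,1],[0.0013,0.0007,0.0733,0,0,0,1]]])

```text
time_s: 6.8
ee_pos: [0.5135, 0.2333, 0.0696]
eef_rot: [3.141, 0.0, 2.771]
force: [-0.3, -0.9, -1.6]
grip_width: 0.015
grip_force: 45.0
```

Converted, 4 mm is 0.0053, 3 mm is 0.004.

Request:
arm_command(plan=[[[0,0,0.0013,0,0,0,1],[0,0,0.0027,0,0,0,1],[0,0,0.004,0,0,0,1],[0,0,0.0053,0,0,0,1],[0,0,0.0053,0,0,0,1],[0,0,0.0053,0,0,0,1]]])

```text
time_s: 7.4
ee_pos: [0.5134, 0.2333, 0.0654]
eef_rot: [-3.142, -0.0, 2.771]
force: [-0.7, -0.1, -0.7]
grip_width: 0.0151
grip_force: 45.0
```

Converted, 1 mm is 0.0013, 0.5 mm is 0.0007.

Request:
arm_command(plan=[[[0,0,0.0007,0,0,0,1],[0,0,0.0013,0,0,0,1],[0,0,0.0013,0,0,0,1],[0,0,0.0013,0,0,0,1]]])

```text
time_s: 7.8
ee_pos: [0.5136, 0.2334, 0.0651]
eef_rot: [3.141, 0.001, 2.771]
force: [-2.1, -1.9, 4.6]
grip_width: 0.015
grip_force: 45.0
```

Converted, -35 mm is -0.0467, -15 mm is -0.02.

Request:
arm_command(plan=[[[0,0,0,0,0,0,0],[0,0,0,0,0,0,0],[0,0,0,0,0,0,0],[0,0,0,0,0,0,0],[0,0,0,0,0,0,-1],[0,0,0,0,0,0,-1],[0,0,-0.02,0,0,0,-1],[0,0,-0.0467,0,0,0,-1],[0,0,-0.0467,0,0,0,-1],[0,0,-0.0467,0,0,0,-1],[0,0,-0.0467,0,0,0,-1]]])

```text
time_s: 8.9
ee_pos: [0.5131, 0.2332, 0.0989]
eef_rot: [-3.141, -0.001, 2.771]
force: [-0.6, 0.0, -0.4]
grip_width: 0.0937
grip_force: 0.0
```

```bash
python3 - <<'E'
from m import *
to(.5135,.2334,.034)
im,d,W=snap('side')
near=(abs(W[...,0]-.5145)<.04)&(abs(W[...,1]-.232)<.045)&(d>0)
i=cams.camera_info('side')
for k,lo,hi,r in(('tin',.008,.036,.0245),('skirt',.043,.056,.030),('plate',.0575,.066,.03)):
    q=W[near&(W[...,2]>lo)&(W[...,2]<hi)]; print(k,len(q),q.mean(0).round(4),q.min(0).round(4),q.max(0).round(4))
    if k!='plate':
        q=q[q[:,1]<.232]; print(circ(q[:,:2],r))
    else: print(np.median(q[:,2]),'tilt',np.linalg.lstsq(np.c_[q[:,:2]-q[:,:2].mean(0),np.ones(len(q))],q[:,2],rcond=None)[0].round(3))
cv2.imwrite('pics/g4.png',cv2.resize(im[90:190,230:350],(780,600),interpolation=2))
E
```

```text
shift [-0.3  0.4 64.9] ee [0.5131 0.2332 0.0989] [-3.1410e+00 -7.0000e-04  2.7708e+00] F [-0.6  0.  -0.4] grip 0.09369976093178654 0.0 t 8.9
tin 105 [0.5126 0.214  0.0205] [0.4908 0.2035 0.0081] [0.5379 0.2339 0.0358]
(array([0.515 , 0.2332]), np.float64(0.0015))
skirt 69 [0.5114 0.2086 0.0495] [0.4855 0.1986 0.0431] [0.5443 0.2306 0.0559]
(array([0.5152, 0.2313]), np.float64(0.0016))
plate 133 [0.5142 0.2232 0.0602] [0.4861 0.1991 0.0575] [0.5431 0.2555 0.0654]
0.06026452305198737 tilt [ 0.003 -0.005  0.06 ]
```

View pics/g4.png

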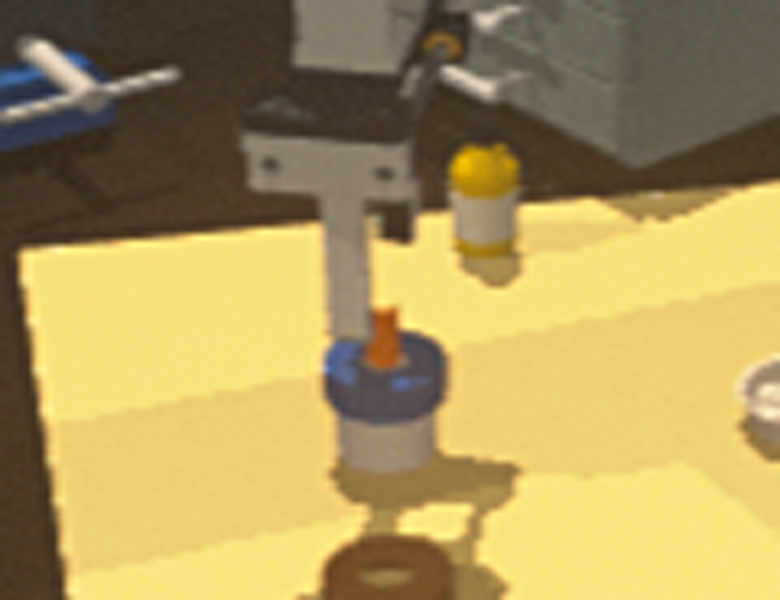

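The lids are seated on the tin: plate top at z = 0.060, level, concentric with the tin at around (387,370), and the knob is free. Now descend over the skirt and grip it.

Request:
arm_command(plan=[[[0,0,0.02,0,0,0,-1],[0,0,0.04,0,0,0,-1],[0,0,0.06,0,0,0,-1],[0,0,0.08,0,0,0,-1],[0,0,0.088,0,0,0,-1],[0,0,0.088,0,0,0,-1],[0,0,0.088,0,0,0,0],[0,0,0.088,0,0,0,0.1],[0,0,0.088,0,0,0,0.4],[0,0,0.088,0,0,0,0.6],[0,0,0.088,0,0,0,0.6],[0,0,0.088,0,0,0,0.6]]], squeeze=15)

```text
time_s: 10.15
ee_pos: [0.5135, 0.2333, 0.0337]
eef_rot: [3.141, 0.0, 2.771]
force: [-0.5, -0.7, 2.2]
grip_width: 0.0587
grip_force: 14.9
```

Gripped at 58.7 mm, which is the skirt. Lift straight up, slowly at first.

Converted, -90 mm is -0.12, -84 mm is -0.112.

Request:
arm_command(plan=[[[0,0,-0.0027,0,0,0,0.6],[0,0,-0.0067,0,0,0,0.6],[0,0,-0.0133,0,0,0,0.6],[0,0,-0.02,0,0,0,0.6],[0,0,-0.028,0,0,0,0.6],[0,0,-0.0373,0,0,0,0.6],[0,0,-0.0507,0,0,0,0.6],[0,0,-0.0667,0,0,0,0.6],[0,0,-0.0827,0,0,0,0.6],[0,0,-0.0987,0,0,0,0.6],[0,0,-0.112,0,0,0,0.6],[0,0,-0.12,0,0,0,0.6]]])

```text
time_s: 11.35
ee_pos: [0.5137, 0.2334, 0.1247]
eef_rot: [3.141, 0.001, 2.771]
force: [0.4, 0.5, 0.2]
grip_width: 0.0589
grip_force: 14.9
```

Request:
arm_command(plan=[[[0,0,0,0,0,0,0.6],[0,0,0,0,0,0,0.6],[0,0,0,0,0,0,0.6],[0,0,0,0,0,0,0.6],[0,0,0,0,0,0,0.6],[0,0,0,0,0,0,0.6]]])

```text
time_s: 11.95
ee_pos: [0.5134, 0.2333, 0.1233]
eef_rot: [-3.141, -0.0, 2.771]
force: [0.6, -0.9, -0.4]
grip_width: 0.0587
grip_force: 14.9
```

```bash
python3 - <<'E'
from m import *
to(.5135,.2334,.122)
im,d,W=snap('side')
near=(abs(W[...,0]-.5145)<.04)&(abs(W[...,1]-.232)<.045)&(d>0)
for k,lo,hi in(('disc',.052,.062),('knob',.064,.1),('plate',.144,.157)):
    q=W[near&(W[...,2]>lo)&(W[...,2]<hi)]; print(k,len(q),q.mean(0).round(4),q.min(0).round(4),q.max(0).round(4),np.median(q[:,2]),'tilt',np.linalg.lstsq(np.c_[q[:,:2]-q[:,:2].mean(0),np.ones(len(q))],q[:,2],rcond=None)[0].round(3))
cv2.imwrite('pics/g5.png',cv2.resize(im[90:190,230:350],(780,600),interpolation=2))
E
```

```text
shift [-0.1  0.2  1.3] ee [0.5134 0.2333 0.1233] [-3.1414e+00 -2.0000e-04  2.7708e+00] F [ 0.6 -0.9 -0.4] grip 0.05874924768071667 14.901425875596033 t 11.95
disc 114 [0.5144 0.2265 0.0568] [0.4906 0.2047 0.0521] [0.539  0.2591 0.0616] 0.05694918153655232 tilt [0.011 0.019 0.057]
knob 40 [0.5147 0.2271 0.0783] [0.5079 0.222  0.065 ] [0.5225 0.2359 0.0921] 0.07871967776523825 tilt [0.271 0.216 0.078]
plate 143 [0.519  0.2231 0.1499] [0.4866 0.1906 0.1443] [0.5434 0.2684 0.157 ] 0.1497202192783863 tilt [-0.023  0.02   0.15 ]
```

View pics/g5.png

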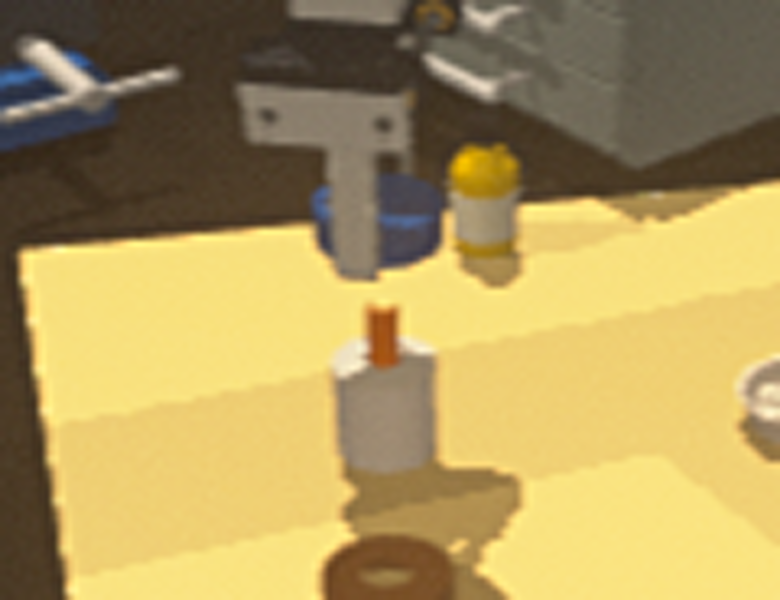

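The blue cap is held level above the knob (crop (378,222), plate top z = 0.150). The white inner lid is flat on the tin at (385,355), disc top z = 0.057.

```bash
python3 -c "
from station import ctrl
print(ctrl.hand_in())"
```

```text
the job is handed in; nothing more can be done
None
```

I seated both lids on the silver tin and lifted the blue outer lid off alone, then handed the job in while still holding it level above the knob. No verdict came back; the last image showed the inner lid flat on the tin.

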